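# Swing the wick guide over the candle mould and screw its wing nut tight

## Robot

A 6-joint arm with a two-finger parallel gripper is mounted at the origin on the work surface. World frame = base frame: x ahead of the robot, y to its left, z up, the work surface at z = 0. Lengths are in mm, angles in rad, forces in N, time in s.
With the tool pointing down it reaches from about 275 to 750 mm from the base axis. Payload 10.2 kg.
Tool frame: the origin (TCP) lies between the finger pads; the fingertips stand 22 mm ahead of it and the grasp point (between the pads) lies 3 mm ahead of it (ctrl.nose_length is the distance from the TCP to the fingertips, in mm); y points along the fingers, z is the direction in which the jaws open and shut, and the axes are right-handed (so a half turn about y gives the same grasp; the last joint's range is limited). The gripper opens to 85 mm and grips with 20 to 120 N. Pads are 22 mm wide; open, the fingers measure 114 mm over their backs; the gripper's body (76 mm by 85 mm) begins 54 mm behind the grasp point. The pads swing forward as they close: fully open they stand 13 mm farther back than shut.
Start: joints at [1, 0.313, 1.498, -0, 1.331, -0.223], TCP at [178.949, 493.567, 253.294] pointing down, gripper open.
Joint ranges: [-2.94, 2.94], [-0.97, 2.17], [0.19, 2.56], [-1.23, 4.37], [0.02, 3.11], [-2.88, 2.88]. Speed limits (rad/s): [2.39, 2.39, 3.01, 3.14, 3.14, 3.14].

## Interface

Orientations are given as a unit quaternion [w, x, y, z].
In Python, from rig import ctrl, eyes, models gives the robot as it stands.
- The arm moves only by the shell command python3 -m crank 'ROWS' [FORCE]. ROWS is JSON, a list of rows, each an object with "dp": the shift along the tool's x, y, z in mm, a list of three; "roll": the turn about the tool's y in rad; "gripper": the closure in counts, from 0 (fully open) to 255 (shut). A call has 1 to 10 rows; each row is the pose to reach, as a shift and turn from the pose commanded when the call began, along the tool's axes at that moment; what a row does not reach only later rows make up. A row lasts 1/12 s, in which the tool goes at most 41.7 mm and 7.16 degrees, less where a joint would pass 70% of its speed; a pose out of reach is approached as far as the arm can. A call with a gripper value outside its range is refused whole. The fingers move at their own pace and stop on an object; FORCE is the grip in N (left out, the last holds). Time passes only in rows, so rows that repeat a pose let the fingers close. It gives the time, the measured TCP pose, the force and the opening at its end, in the units of the state.
- ctrl.sense(): the state, without advancing time (a new reading comes with each control period).
- eyes.capture(name): name is "side" or "top" or "wrist"; returns a dict with "color" (480x640x3 uint8, red, green, blue), "fx", "fy", "cx", "cy" (pixels), "R" (3x3) and "t" (3): a world point X has camera coordinates R X + t. Camera axes: x right, y down, z forward; pixel columns grow to the right and rows downward; lengths in mm; the calibration is good to about 2 mm. The wrist camera is an equidistant fisheye: a pixel r from the principal point sees the ray r / f radians off the axis. A picture is of the moment at which its call begins. There is no depth.
- ctrl.finish_job(): hands the job in, once; it reports no verdict.
Trained networks look in a picture, given as the dict that the camera call returned (one of the last four; its "shot" number tells which), for a name from the list of things; names that differ only in an ending like _2 or _b are one class to them, and where a whole thing is asked for, a point or a joint stands for the part that bears it (a point fixed in the world has none). Each returns a list of dicts, best first, with "confidence" (0 to 1); they miss things now and then, are a little off and sometimes report something else, mostly with a low value. They report only what shows in the picture. A call takes as long as a camera call. They do not tell look-alikes from the thing itself.
- models.spot_in(picture, label): "extent" ([centre column, centre row, width, height] in pixels, round what is visible of it).
- models.spot_point(picture, label): "centre" ([column, row] in pixels: a listed point, or the origin of a listed thing).
The state is a dict: "time_s": time; "joints": joint angles; "dq": joint speeds; "tau": joint torques, N m; "eef_pos": TCP position; "ee_rot": TCP orientation; "force": force on the tool from outside, world axes, zero at the start; "wrist_torque": the same for the moment, N m; "grip_width": opening from 0.0 (shut) to 1.0 (fully open).
Only numpy, scipy, OpenCV 4.12 (cv2) and the standard library are available. Lean on these libraries where they do the work, as an engineer would, in place of code of your own. Each camera call takes 0.05 s, during which the arm holds its last target. There are 200 camera calls.

## Task

Get the candle mould ready for pouring: push the swinging wick guide over the mould's mouth until it stops, then screw its loose wing nut clockwise (seen from above) until it is fully tight, pushing the wings round with the fingertips in repeated strokes and leaving the guide at its stop. Only push: do not pinch the guide or the nut, and leave the candle, the tin and the jug where they stand.

Things in the scene. Friction and masses are not known exactly. Their poses are not given: they have to be found in the camera images.
- fixture: Fixed pouring fixture: steel base plate 110 x 210 x 12 mm (x -55..55, y -55..155), a column 36 mm square and an open aluminium cup mould, 74 mm across, rim 90 mm above the table. Origin on the table under the column's axis; mould axis 90 mm along +y. A fixed upright stud, 11 mm across, tip 158 mm above the table, stands on the column's axis; guide and wing nut turn about it.
- guide (a joint): Swing of the wick guide about the upright stud axis, rad. 0: its arm lies along +y of the fixture, over the mould's middle, at a firm end stop; grows anticlockwise seen from above, to 1.3. Starts 0.55 to 1.2; push it clockwise to 0. It stays where left: light friction 0.08 N m (0.7 N at 120 mm from the stud).
- guide_end (a point): Middle of the outer end of the guide's arm, 150 mm from the stud axis, 110 mm above the table. The arm is a straight aluminium flat on edge, 8 mm thick, lower edge 102 mm and upper edge 118 mm above the table, from 50 to 150 mm off the stud; nearer the stud it is a flat lug whose top is 112 mm above the table.
- wing_nut (a joint): Turn of the steel wing nut about the upright stud axis, rad. 0: fully tight, a firm end stop, wings along x of the fixture; grows anticlockwise seen from above as it is unscrewed. Starts 3.4 to 5.6 loose; turn it clockwise to 0. Light friction 0.03 N m (1 N at 28 mm radius); it stays where left. It sinks 4 mm per clockwise turn.
- nut_centre (a point): Point on the stud axis at half the height of the nut's wings, 132 mm above the table when tight, up to 4 mm more when loose. Two opposite upright wings, 8 mm thick, reach from the hub to 38 mm off the axis and from 14 mm below to 14 mm above this point. The hub is 20 to 24 mm across, its top level with this point. The wings clear the guide's lug by 6 mm or more.
- wing_tip (a point): Outer end of one of the two wings, 38 mm from the axis, at half the wing's height. The direction from nut_centre to here is that wing's direction; the other wing is opposite.
- candle: Bystander: loose ivory pillar candle, 60 mm across, 95 mm tall; origin under its centre. Not to be moved.
- tin: Bystander: loose closed aluminium tin, 68 mm across, 50 mm tall; origin under its centre. Not to be moved.
- jug: Bystander: loose white plastic jug, 90 mm across, 105 mm tall, with a handle on its +y side reaching about 35 mm out; origin under its centre. Not to be moved.
Not all that is in view belongs to the job. What is meant by the fixture is not purple, and is the smaller of those in its own colour.

How it is judged (in metres and radians):
On the way, in this order (a step that is already met when the one before it is completed fails the run):
1. the wick guide is at its stop over the mould (value of joint guide below 0.06 rad), for 0.2 s.
2. the wing nut is fully tight with the guide still at its stop (value of joint guide below 0.06 rad and value of joint wing_nut below 0.15 rad), for 0.2 s.
At the end, for the whole second after the job is handed in: The wick guide is within 0.06 rad of its stop over the mould, the wing nut is within 0.15 rad of fully tight, and both are at rest (all of step 2 and velocity of joint wing_nut between -0.05 and 0.05 rad/s and velocity of joint guide between -0.05 and 0.05 rad/s); the robot touches nothing.
It fails at once if the wing nut was pinched (both faces of a wing, or opposite sides of the hub, pressed by the fingers at once with over 2 N) ((contact force between the fingers and wing_nut_c0 above 2 N and contact force between the fingers and wing_nut_c1 above 2 N) or (contact force between the fingers and wing_nut_c2 above 2 N and contact force between the fingers and wing_nut_c3 above 2 N) or (contact force between the fingers and wing_nut_c4 above 2 N and contact force between the fingers and wing_nut_c5 above 2 N)).
It fails at once if the guide's arm was pinched (both its faces pressed by the fingers at once with over 2 N) (contact force between the fingers and guide_c0 above 2 N and contact force between the fingers and guide_c1 above 2 N).
It fails at once if the candle was lifted, moved more than 15 mm or tipped (distance of candle from where it was at the start of the episode above 0.015 m or angle between candle's own z axis and vertical above 0.2 rad).
It fails at once if the tin was lifted, moved more than 15 mm or tipped (distance of tin from where it was at the start of the episode above 0.015 m or angle between tin's own z axis and vertical above 0.2 rad).
It fails at once if the jug was lifted, moved more than 15 mm or tipped (distance of jug from where it was at the start of the episode above 0.015 m or angle between jug's own z axis and vertical above 0.2 rad).
It also fails if it takes over 72 s, if anything falls off the work surface, if the arm or the gripper's body presses on something with over 40 N, if the wrist force passes 120 N, or if a joint passes its speed limit or range.

## Working session

There is one attempt and no reset: what is moved stays moved. The work goes in short steps, Python scripts to look and compute and a shell command to move; the robot and the scene stay as the last step left them, time stands still between calls to the robot, and variables do not carry over. Pictures are saved under pics/ and viewed, about 8 in all and at most 12, crops included, and the job is handed in when it is done.

```bash
ls; mkdir -p pics
cat > h.py <<'E'
import numpy as np, cv2
from rig import ctrl, eyes, models
def proj(p,X):
    c=p['R']@np.array(X,float)+p['t']; return np.array([p['fx']*c[0]/c[2]+p['cx'],p['fy']*c[1]/c[2]+p['cy']])
def ray(p,uv):
    R=np.array(p['R']);d=R.T@np.array([(uv[0]-p['cx'])/p['fx'],(uv[1]-p['cy'])/p['fy'],1.]);return -R.T@np.array(p['t']),d
def atz(p,uv,z):
    o,d=ray(p,uv);return o+d*(z-o[2])/d[2]
def save(p,n): cv2.imwrite('pics/'+n,cv2.cvtColor(p['color'],cv2.COLOR_RGB2BGR))
E
python3 - <<'E'
from h import *
print(ctrl.sense())
print(ctrl.nose_length)
for n in['top','side']:
    p=eyes.capture(n);save(p,n+'1.png');print(n,np.round(-np.array(p['R']).T@p['t']),p['fx'])
    for l in['fixture','guide','wing_nut','candle','tin','jug']:
        print(l,[(np.round(d['extent']),round(d['confidence'],2)) for d in models.spot_in(p,l)[:4]])
    for l,z in[('fixture',0),('guide_end',110),('nut_centre',134),('wing_tip',134),('candle',0),('tin',0),('jug',0)]:
        print(l,[(np.round(d['centre']),round(d['confidence'],2),np.round(atz(p,d['centre'],z))) for d in models.spot_point(p,l)[:4]])
E
```

```text
pics
{'time_s': 0.0, 'joints': array([ 9.99638734e-01,  3.13486967e-01,  1.49845323e+00, -2.03740607e-05,
        1.33100443e+00, -2.23379341e-01]), 'dq': array([-0.00015223, -0.00095079,  0.00066407, -0.00047263, -0.00160851,
       -0.00035745]), 'tau': array([ 2.02482486e-03, -4.12233567e+01, -2.59766400e+01,  1.02347417e-04,
        3.73996503e-03, -2.05337614e-06]), 'eef_pos': array([178.80053643, 493.36449295, 252.71006688]), 'ee_rot': array([-0.69599981,  0.69688676, -0.12251623,  0.12215926]), 'force': array([ 0.29297   , -0.21848706,  1.37650744]), 'wrist_torque': array([-0.01628325,  0.01404678, -0.01585979]), 'grip_width': 0.9989722172802533}
22.0
top [ 429.  -33. 1383.] 554.9566650467463
fixture [(array([403., 341., 121., 102.]), 0.84), (array([292., 204.,  94.,  65.]), 0.56)]
guide [(array([279., 222.,  53.,  30.]), 0.82), (array([157., 215.,  64.,  20.]), 0.71), (array([400., 342.,  73.,  51.]), 0.65)]
wing_nut [(array([313., 205.,  32.,  20.]), 0.68), (array([442., 363.,  30.,  45.]), 0.65), (array([194., 215.,  12.,  33.]), 0.5)]
candle []
tin [(array([346., 181.,  23
[... 1900 characters left out ...]
, array([526.,  86., 110.])), (array([297., 156.]), 0.69, array([583., 358., 110.])), (array([249., 276.]), 0.66, array([ 350., -123.,  110.]))]
nut_centre [(array([208., 335.]), 0.76, array([ 253., -284.,  134.])), (array([314., 166.]), 0.74, array([586., 234., 134.])), (array([367., 223.]), 0.48, array([604., -52., 134.]))]
wing_tip [(array([328., 170.]), 0.77, array([612., 204., 134.])), (array([241., 340.]), 0.67, array([ 298., -310.,  134.])), (array([361., 230.]), 0.52, array([584., -74., 134.]))]
candle [(array([422., 266.]), 0.71, array([738., -49.,   0.]))]
tin [(array([416., 294.]), 0.58, array([ 682., -135.,    0.]))]
jug [(array([370., 334.]), 0.89, array([ 549., -218.,    0.]))]
```

View pics/top1.png

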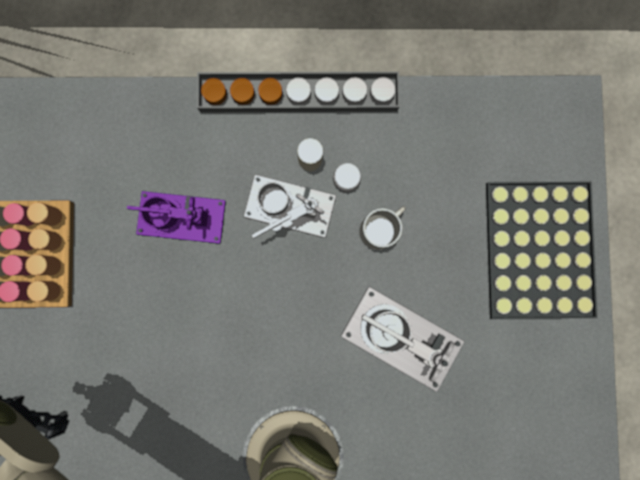

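View pics/side1.png

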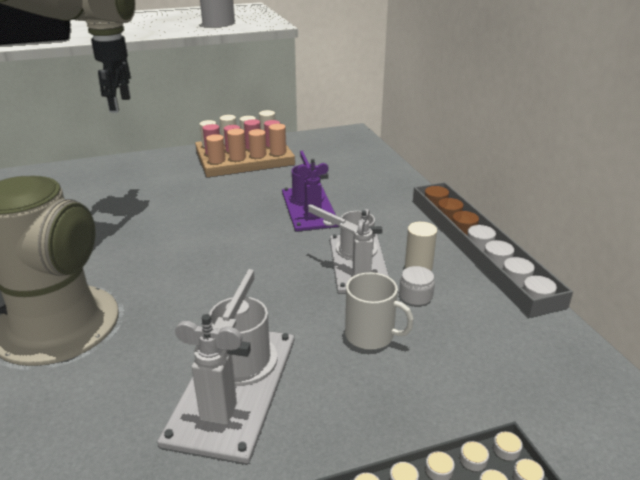

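Candidates in the top image: the purple fixture (180,218), the large grey one (403,340) and the small grey one (290,205). The job's fixture is not purple and is the smaller grey, so it is the one at (290,205). I'll confirm it in an enlarged crop with its size overlaid.

Run:
```python
from h import *
t=eyes.capture('top');s=eyes.capture('side')
from scipy.optimize import least_squares
# model fit of fixture pose on plate via bright-mask min-area rect (z=12)
g=cv2.cvtColor(t['color'],cv2.COLOR_RGB2GRAY)
S=np.array([600,-47.]);M=atz(t,(274,198),90)[:2];print('mould',M,np.linalg.norm(M-S))
for o in[(600,-47)]:
    a=np.arctan2(*(M-o)[::-1])
    ey=np.array([np.cos(a),np.sin(a)]);ex=np.array([ey[1],-ey[0]]);print('dir deg',np.degrees(a))
    W=lambda x,y,z:np.r_[np.array(o)+x*ex+y*ey,z]
    K=6
    def crop(p,x0,y0,w,h):
        im=cv2.resize(p['color'][y0:y0+h,x0:x0+w],None,fx=K,fy=K,interpolation=cv2.INTER_CUBIC)
        for z in(12,):
            q=[(proj(p,W(*c,z))+.5-[x0,y0])*K for c in[(-55,-55),(55,-55),(55,155),(-55,155)]]
            cv2.polylines(im,[np.int32(q)],True,(255,0,0),1)
        for c,col in[((0,0,158),(0,255,0)),((0,90,90),(0,0,255))]:
            cv2.circle(im,tuple(np.int32((proj(p,W(*c))+.5-[x0,y0])*K)),3,col,-1)
        return im
    a1=crop(t,240,170,100,75);a2=crop(s,300,195,100,100)
    a2=cv2.resize(a2,(450,450)); a1=a1[:, :]
    cv2.imwrite('pics/c1.png',cv2.cvtColor(a1,cv2.COLOR_RGB2BGR))
    cv2.imwrite('pics/c2.png',cv2.cvtColor(a2,cv2.COLOR_RGB2BGR))
```

```text
mould [623.12391076  37.03538074] 87.15882322186422
dir deg 74.61476020751321
```

View pics/c1.png

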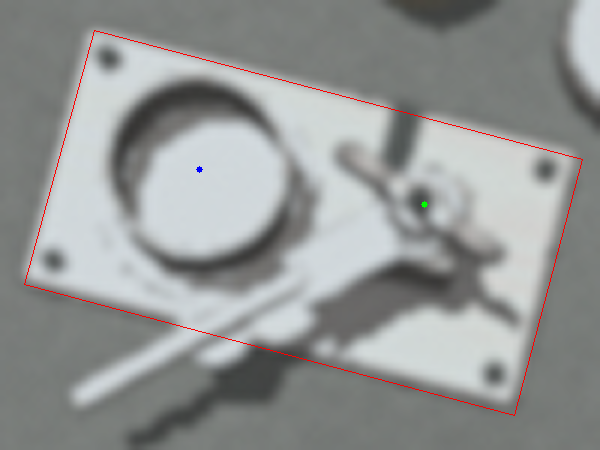

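The red 110×210 plate outline, drawn for the stud at (600,-47) with +y at 74.6°, fits the small grey fixture exactly. The size is right, so the fixture is confirmed. In the crop the guide's end is at (75,397), giving a guide value of about 0.73 rad. The wing tips are at (345,155) and (500,255), giving a nut value of about 4.4 rad.

```bash
cat >> h.py <<'E'
from scipy.spatial.transform import Rotation as Ro
S=np.array([600,-47.]);A=np.radians(74.6);ey=np.array([np.cos(A),np.sin(A)]);ex=np.array([ey[1],-ey[0]])
def Rt(s): w,x,y,z=s['ee_rot'];return Ro.from_quat([x,y,z,w]).as_matrix()
def fx(p): d=np.array(p)[:2]-S;return np.array([d@ex,d@ey])
def go(x,y,tipz):  # fixture x,y and fingertip height -> tool shift
    s=ctrl.sense();T=np.r_[S+x*ex+y*ey,tipz+22];return np.round(Rt(s).T@(T-s['eef_pos']),1)
E
python3 - <<'E'
from h import *
s=ctrl.sense();R=Rt(s);print(R.round(3));print('tool x yaw',np.degrees(np.arctan2(R[1,0],R[0,0])),'ex yaw',np.degrees(A)-90,'now fixture xy',fx(s['eef_pos']))
t=eyes.capture('top')
for l,c,z in[('gend',(75,397),118),('w1',(345,155),149),('w2',(500,255),149)]:
    w=atz(t,(240+c[0]/6-.5,170+c[1]/6-.5),z);f=fx(w);print(l,w.round(),f.round(),'r',np.linalg.norm(f),'ang deg',np.degrees(np.arctan2(f[1],f[0])))
for p in[(-110,80,200),(-110,80,97)]:print(p,go(*p))
E
```

```text
[[ 0.94  -0.     0.341]
 [-0.341  0.     0.94 ]
 [-0.    -1.     0.   ]]
tool x yaw -19.9282656205332 ex yaw -15.400000000000006 now fixture xy [-549.47048531  409.35729174]
gend [533.  86. 118.] [-100.  110.] r 149.18552925490394 ang deg 132.2878157198015
w1 [620. -18. 149.] [11. 34.] r 35.43848802735033 ang deg 71.16208569241515
w2 [582. -75. 149.] [-10. -32.] r 33.53544248165851 ang deg -107.18212736715302
(-110, 80, 200) [ 464.1   31.3 -293.6]
(-110, 80, 97) [ 464.1  134.3 -293.6]
```

```bash
python3 -m crank '[{"dp":[225,15,-150],"roll":-0.079,"gripper":255},{"dp":[225,15,-150],"roll":-0.079,"gripper":255},{"dp":[225,15,-150],"roll":-0.079,"gripper":255},{"dp":[225,15,-150],"roll":-0.079,"gripper":255},{"dp":[225,15,-150],"roll":-0.079,"gripper":255},{"dp":[449,30,-300],"roll":-0.079,"gripper":255},{"dp":[449,30,-300],"roll":-0.079,"gripper":255},{"dp":[449,30,-300],"roll":-0.079,"gripper":255},{"dp":[449,30,-300],"roll":-0.079,"gripper":255},{"dp":[449,30,-300],"roll":-0.079,"gripper":255}]' 30
python3 - <<'E'
from h import *
print(fx(ctrl.sense()['eef_pos']),go(-125,75,97))
E
```

```text
time_s: 2.38
eef_pos: [426.3, 156.5, 230.4]
ee_rot: [0.701, -0.701, 0.095, -0.095]
force: [-0.2, 0.7, -1.2]
grip_width: 0.005
[-221.50718562  150.06382155] [ 96.5 111.4 -75.1]
```

```bash
python3 -m crank '[{"dp":[96,60,-75],"gripper":255},{"dp":[96,60,-75],"gripper":255},{"dp":[96,60,-75],"gripper":255},{"dp":[96,60,-75],"gripper":255},{"dp":[96,60,-75],"gripper":255}]'
python3 - <<'E'
from h import *
s=ctrl.sense();print(s['time_s'],fx(s['eef_pos']),go(-125,75,97),Rt(s).round(3))
p=eyes.capture('wrist');save(p,'w1.png');print({k:p[k] for k in('fx','cx','cy')})
o=-np.array(p['R']).T@p['t'];
def eq(uv,z):
    a=np.array([uv[0]-p['cx'],uv[1]-p['cy']]);r=np.hypot(*a);th=r/p['fx']
    d=np.array(p['R']).T@np.r_[np.sin(th)*a/r,np.cos(th)];return o+d*(z-o[2])/d[2]
for l,z in[('guide_end',110),('nut_centre',135),('wing_tip',135),('fixture',0)]:
    for d in models.spot_point(p,l)[:3]:
        w=eq(d['centre'],z);print(l,np.round(d['centre']),round(d['confidence'],2),w.round(),fx(w).round(1))
E
```

```text
2.3833 [-221.50718562  150.06382155] [ 96.5 111.4 -75.1] [[ 0.964  0.001  0.266]
 [-0.266  0.     0.964]
 [ 0.001 -1.     0.   ]]
{'fx': 371.64829954431775, 'cx': 320.3704612203308, 'cy': 230.56804172877673}
guide_end [582. 339.] 0.61 [598. 373. 110.] [-113.   404.3]
fixture [415. 312.] 0.58 [580. 224.   0.] [-91.  256.2]$[0]: bad value
```

View pics/w1.png

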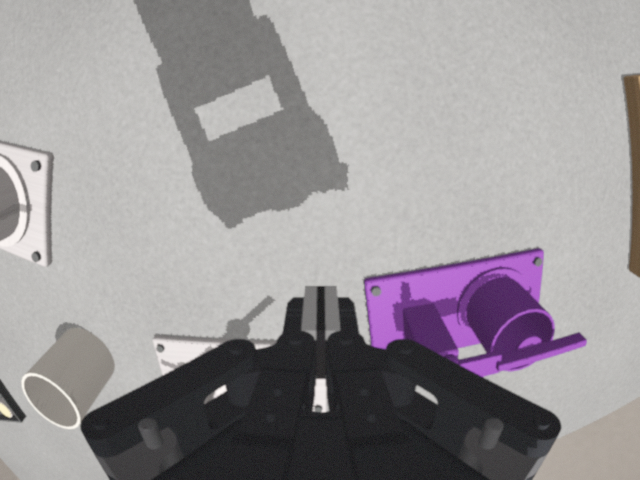

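The wrist view shows the shut fingers at (320,320), the purple fixture at (470,310) and ours mostly hidden behind the gripper near (200,355). It isn't useful for measuring here. The move was refused because every row needs "roll".

```bash
python3 -m crank '[{"dp":[96,40,-75],"roll":0,"gripper":255},{"dp":[96,40,-75],"roll":0,"gripper":255},{"dp":[96,40,-75],"roll":0,"gripper":255},{"dp":[96,40,-75],"roll":0,"gripper":255},{"dp":[96,111,-75],"roll":0,"gripper":255},{"dp":[96,111,-75],"roll":0,"gripper":255},{"dp":[96,111,-75],"roll":0,"gripper":255},{"dp":[96,111,-75],"roll":0,"gripper":255}]'
python3 - <<'E'
from h import *
s=ctrl.sense();print(s['time_s'],fx(s['eef_pos']),s['eef_pos'][2]-22)
E
```

```text
time_s: 3.3
eef_pos: [497.5, 61.8, 119.3]
ee_rot: [0.701, -0.701, 0.095, -0.093]
force: [0.1, -0.6, 0.7]
grip_width: 0.003
3.3 [-127.70164292   77.71488445] 97.31147998982358
```

```bash
python3 -m crank '[{"dp":[12,0,4],"roll":0,"gripper":255},{"dp":[24,0,8],"roll":0,"gripper":255},{"dp":[36,0,12],"roll":0,"gripper":255},{"dp":[48,0,16],"roll":0,"gripper":255},{"dp":[60,0,20],"roll":0,"gripper":255},{"dp":[70,0,24],"roll":0,"gripper":255},{"dp":[80,0,28],"roll":0,"gripper":255},{"dp":[88,0,31],"roll":0,"gripper":255},{"dp":[95,0,33],"roll":0,"gripper":255},{"dp":[101,0,33],"roll":0,"gripper":255}]'
python3 - <<'E'
from h import *
s=ctrl.sense();print(s['time_s'],fx(s['eef_pos']),s['eef_pos'][2]-22, s['force'])
t=eyes.capture('top');save(t,'t2.png')
for d in models.spot_point(t,'guide_end')[:4]:
    w=atz(t,d['centre'],110);print(np.round(d['centre']),d['confidence'],fx(w).round(1))
E
```

```text
time_s: 4.13
eef_pos: [605.3, 66.5, 121.4]
ee_rot: [0.701, -0.701, 0.093, -0.095]
force: [-0.7, 0.1, 0.1]
grip_width: -0.0
4.1333 [-25.08508416 110.86005861] 99.37015111751674 [-0.6685185   0.07212284  0.13164524]
[362. 317.] 0.97 [-213.7 -180.5]
[128. 208.] 0.62 [-112.3  402.6]
```

```bash
python3 -m crank '[{"dp":[3,0,0],"roll":0,"gripper":255},{"dp":[5,0,0],"roll":0,"gripper":255},{"dp":[7,0,0],"roll":0,"gripper":255},{"dp":[8,0,0],"roll":0,"gripper":255},{"dp":[9,0,0],"roll":0,"gripper":255},{"dp":[9,0,0],"roll":0,"gripper":255},{"dp":[9,0,0],"roll":0,"gripper":255}]'
python3 - <<'E'
from h import *
s=ctrl.sense();print(s['time_s'],fx(s['eef_pos']),s['eef_pos'][2]-22, s['force'])
E
```

```text
time_s: 4.82
eef_pos: [612.9, 63.2, 119.2]
ee_rot: [-0.701, 0.701, -0.095, 0.095]
force: [0.1, 0.4, -0.6]
grip_width: -0.001
4.8167 [-16.79125814 109.62824476] 97.16553291859388 [ 0.12206794  0.43621219 -0.57974239]
```

```bash
python3 -m crank '[{"dp":[1,0,0],"roll":0,"gripper":255},{"dp":[2,0,0],"roll":0,"gripper":255},{"dp":[3,0,0],"roll":0,"gripper":255},{"dp":[3,0,0],"roll":0,"gripper":255},{"dp":[3,0,0],"roll":0,"gripper":255}]'
python3 - <<'E'
from h import *
s=ctrl.sense();print(s['time_s'],fx(s['eef_pos']),s['force'])
E
```

```text
time_s: 5.23
eef_pos: [614.9, 62.7, 119.1]
ee_rot: [0.701, -0.701, 0.096, -0.094]
force: [-6.9, 2.0, 3.1]
grip_width: 0.002
5.2333 [-14.76011722 109.74789344] [-6.92485344  1.97112756  3.06593386]
```

```bash
python3 -m crank '[{"dp":[-10,0,0],"roll":0,"gripper":255},{"dp":[-20,0,0],"roll":0,"gripper":255},{"dp":[-20,-36,0],"roll":0,"gripper":255},{"dp":[-20,-73,0],"roll":0,"gripper":255},{"dp":[-20,-73,0],"roll":0,"gripper":255},{"dp":[-11,-73,-40],"roll":0,"gripper":255},{"dp":[-11,-73,-80],"roll":0,"gripper":255},{"dp":[-11,-73,-80],"roll":0,"gripper":255},{"dp":[-11,-73,-80],"roll":0,"gripper":255}]'
python3 - <<'E'
from h import *
s=ctrl.sense();print(s['time_s'],fx(s['eef_pos']),s['eef_pos'][2]-22,s['force'],go(-23,28,130))
ims=[]
for n,x0,y0,w,h,K in[('top',230,165,110,90,4),('side',300,195,100,100,4)]:
    p=eyes.capture(n)
    im=cv2.resize(p['color'][y0:y0+h,x0:x0+w],None,fx=K,fy=K,interpolation=cv2.INTER_CUBIC)
    ims.append(cv2.copyMakeBorder(im,0,400-im.shape[0],0,440-im.shape[1] if 0 else 0,cv2.BORDER_CONSTANT))
    for X in [(0,50,118),(0,150,118)]:
        cv2.circle(ims[-1],tuple(np.int32((proj(p,np.r_[S+X[0]*ex+X[1]*ey,X[2]])+.5-[x0,y0])*K)),3,(255,0,0),1)
cv2.imwrite('pics/c3.png',cv2.cvtColor(np.hstack(ims)[:,:800],cv2.COLOR_RGB2BGR))
E
```

```text
time_s: 5.98
eef_pos: [583.9, -13.5, 192.3]
ee_rot: [-0.701, 0.701, -0.096, 0.096]
force: [-0.9, 0.7, -0.1]
grip_width: -0.002
5.9833 [-24.43024719  28.03112846] 170.27231149122377 [-0.88304147  0.69117815 -0.11716089] [ 1.4 40.3 -0. ]
```

View pics/c3.png

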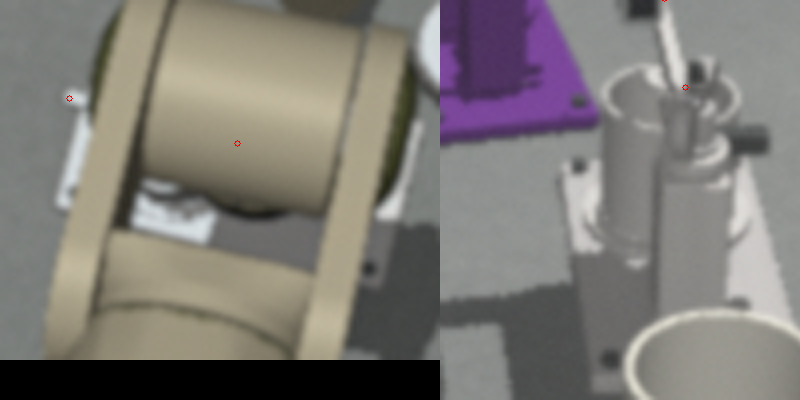

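The top crop shows the guide's end at (70,98), right on the marker for value 0. The side crop agrees, with the arm running through both markers. Before descending I'll check how high the dark peg at (750,138) is.

Run:
```python
from h import *
p=eyes.capture('side')
for z in(60,80,90,100,106,115,125): print(z,fx(atz(p,(300+310/4-.5,195+138/4-.5),z)).round())
t=eyes.capture('top') 
for z in(90,106,120): print(z,fx(atz(t,(240+405/6,170+105/6),z)).round(),fx(atz(t,(240+398/6,170+165/6),z)).round())
```

```text
60 [42. 94.]
80 [37. 61.]
90 [34. 44.]
100 [31. 27.]
106 [30. 17.]
115 [27.  2.]
125 [ 24. -14.]
90 [44. 18.] [21. 14.]
106 [42. 17.] [18. 14.]
120 [39. 16.] [16. 13.]
```

The two views agree at z≈106, so the peg is the stop pin at lug level. It sits well below my 130 mm tip height. Descending behind wing 1.

```bash
python3 -m crank '[{"dp":[0,15,0],"roll":0,"gripper":255},{"dp":[0,30,0],"roll":0,"gripper":255},{"dp":[0,40,0],"roll":0,"gripper":255},{"dp":[0,40,0],"roll":0,"gripper":255}]'
python3 - <<'E'
from h import *
s=ctrl.sense();print(s['time_s'],fx(s['eef_pos']),s['eef_pos'][2]-22,s['force'])
E
```

```text
time_s: 6.52
eef_pos: [583.1, -10.9, 150.0]
ee_rot: [0.701, -0.701, 0.096, -0.093]
force: [-0.1, 0.7, -0.0]
grip_width: -0.0
6.5167 [-25.84675104  30.35054148] 128.04021874908608 [-0.13451193  0.71349114 -0.04945901]
```

```bash
python3 -m crank '[{"dp":[8,0,5],"roll":0,"gripper":255},{"dp":[17,0,7],"roll":0,"gripper":255},{"dp":[26,0,8],"roll":0,"gripper":255},{"dp":[35,0,6],"roll":0,"gripper":255},{"dp":[44,0,1],"roll":0,"gripper":255},{"dp":[51,0,-5],"roll":0,"gripper":255},{"dp":[56,0,-13],"roll":0,"gripper":255},{"dp":[58,0,-22],"roll":0,"gripper":255},{"dp":[59,0,-31],"roll":0,"gripper":255},{"dp":[57,0,-40],"roll":0,"gripper":255}]'
python3 - <<'E'
from h import *
s=ctrl.sense();print(s['time_s'],fx(s['eef_pos']),s['eef_pos'][2]-22,s['force'])
ims=[]
p=eyes.capture('side');x0,y0,w,h,K=320,195,80,60,8
im=cv2.resize(p['color'][y0:y0+h,x0:x0+w],None,fx=K,fy=K,interpolation=cv2.INTER_CUBIC)
cv2.imwrite('pics/c4.png',cv2.cvtColor(im,cv2.COLOR_RGB2BGR))
for l in('wing_tip','nut_centre'):
  for d in models.spot_point(p,l)[:4]: print(l,np.round(d['centre']),d['confidence'],fx(atz(p,d['centre'],133)).round())
E
```

```text
time_s: 7.35
eef_pos: [628.2, -66.6, 152.3]
ee_rot: [-0.701, 0.701, -0.095, 0.095]
force: [0.7, 0.6, 0.3]
grip_width: 0.001
7.35 [ 32.34036151 -11.38587335] 130.28350384047226 [0.73120018 0.63257848 0.2580978 ]
wing_tip [242. 338.] 0.88 [-220. -330.]
wing_tip [329. 167.] 0.74 [-53. 260.]
wing_tip [351. 214.] 0.68 [-22.  35.]
nut_centre [208. 335.] 0.97 [-271. -320.]
nut_centre [311. 166.] 0.78 [-94. 272.]
```

View pics/c4.png

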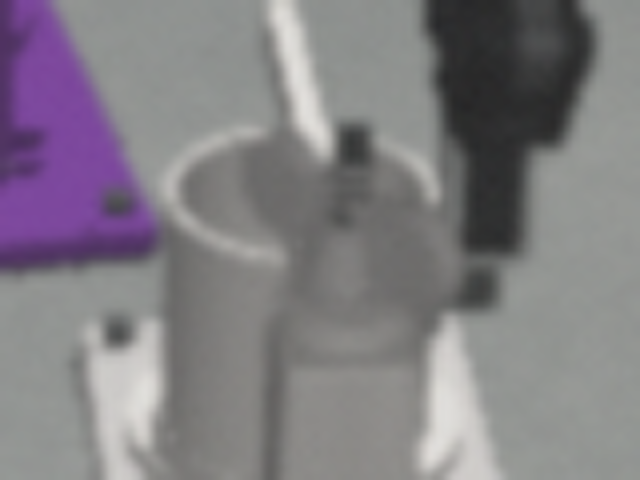

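The nut followed: wing 1 is now near (410,260) in the crop, on the near right, and wing 2 is at about (270,185). The network's wing tip at fixture (-22,35) gives about 122°. Lifting and going behind wing 2.

```bash
python3 -m crank '[{"dp":[0,-20,0],"roll":0,"gripper":255},{"dp":[0,-40,0],"roll":0,"gripper":255},{"dp":[0,-40,0],"roll":0,"gripper":255},{"dp":[-35,-40,6],"roll":0,"gripper":255},{"dp":[-70,-40,11],"roll":0,"gripper":255},{"dp":[-70,-40,11],"roll":0,"gripper":255},{"dp":[-70,-20,11],"roll":0,"gripper":255},{"dp":[-70,0,11],"roll":0,"gripper":255},{"dp":[-70,0,11],"roll":0,"gripper":255},{"dp":[-70,0,11],"roll":0,"gripper":255}]'
python3 - <<'E'
from h import *
s=ctrl.sense();print(s['time_s'],fx(s['eef_pos']),s['eef_pos'][2]-22,s['force'])
E
```

```text
time_s: 8.33
eef_pos: [563.3, -36.0, 151.8]
ee_rot: [0.701, -0.701, 0.095, -0.094]
force: [-0.2, 0.2, -0.0]
grip_width: -0.002
8.3333 [-38.28084399   0.83647827] 129.80727106692063 [-0.2450643   0.22392789 -0.02839778]
```

```bash
python3 -m crank '[{"dp":[1,0,10],"roll":0,"gripper":255},{"dp":[5,0,19],"roll":0,"gripper":255},{"dp":[11,0,26],"roll":0,"gripper":255},{"dp":[18,0,32],"roll":0,"gripper":255},{"dp":[27,0,36],"roll":0,"gripper":255},{"dp":[36,0,37],"roll":0,"gripper":255},{"dp":[45,0,36],"roll":0,"gripper":255},{"dp":[54,0,32],"roll":0,"gripper":255},{"dp":[59,0,29],"roll":0,"gripper":255},{"dp":[62,0,26],"roll":0,"gripper":255}]'; python3 -m crank '[{"dp":[1,0,-1],"roll":0,"gripper":255},{"dp":[2,0,-2],"roll":0,"gripper":255},{"dp":[2,0,-3],"roll":0,"gripper":255},{"dp":[2,0,-4],"roll":0,"gripper":255},{"dp":[2,0,-4],"roll":0,"gripper":255}]'
python3 - <<'E'
from h import *
s=ctrl.sense();print(s['time_s'],fx(s['eef_pos']),s['eef_pos'][2]-22,s['force'])
E
```

```text
time_s: 9.17
eef_pos: [631.2, -27.4, 152.3]
ee_rot: [0.701, -0.701, 0.094, -0.095]
force: [-0.8, 0.3, -0.2]
grip_width: -0.002
time_s: 9.58
eef_pos: [631.2, -32.1, 152.4]
ee_rot: [-0.701, 0.701, -0.095, 0.095]
force: [1.2, 1.0, -0.8]
grip_width: -0.001
9.5833 [26.17189729 22.65475577] 130.3643710626136 [ 1.19976987  1.04476801 -0.8149262 ]
```

Continuing in small steps, watching for the force rise at the end stop.

```bash
python3 -m crank '[{"dp":[0,0,-1],"roll":0,"gripper":255},{"dp":[0,0,-2],"roll":0,"gripper":255},{"dp":[0,0,-3],"roll":0,"gripper":255},{"dp":[0,0,-3],"roll":0,"gripper":255},{"dp":[0,0,-3],"roll":0,"gripper":255}]'
python3 - <<'E'
from h import *
s=ctrl.sense();print(s['time_s'],fx(s['eef_pos']),s['eef_pos'][2]-22,s['force'])
E
```

```text
time_s: 10.0
eef_pos: [630.6, -34.7, 152.3]
ee_rot: [0.701, -0.701, 0.095, -0.095]
force: [1.5, 3.1, 0.6]
grip_width: 0.002
10.0 [26.22419892 20.00235851] 130.34297816988428 [1.46831557 3.12374074 0.55978689]
```

```bash
python3 -m crank '[{"dp":[0,0,-1],"roll":0,"gripper":255},{"dp":[0,0,-2],"roll":0,"gripper":255},{"dp":[0,0,-3],"roll":0,"gripper":255},{"dp":[0,0,-3],"roll":0,"gripper":255},{"dp":[0,0,-3],"roll":0,"gripper":255}]'
python3 - <<'E'
from h import *
s=ctrl.sense();print(s['time_s'],fx(s['eef_pos']),s['eef_pos'][2]-22,s['force'])
E
```

```text
time_s: 10.42
eef_pos: [630.3, -35.6, 152.4]
ee_rot: [0.702, -0.699, 0.094, -0.095]
force: [6.7, 13.4, 0.5]
grip_width: 0.004
10.4167 [26.16968318 18.98669562] 130.41134625674874 [ 6.6876227  13.35865691  0.51690554]
```

The force rose to 15 N along fixture +y with the fingers held at y≈19, so this is the end stop. Backing off, lifting clear and looking.

```bash
python3 -m crank '[{"dp":[1,0,10],"roll":0,"gripper":255},{"dp":[1,0,14],"roll":0,"gripper":255},{"dp":[1,-30,14],"roll":0,"gripper":255},{"dp":[1,-60,14],"roll":0,"gripper":255},{"dp":[1,-90,14],"roll":0,"gripper":255},{"dp":[1,-90,14],"roll":0,"gripper":255},{"dp":[-60,-90,50],"roll":0,"gripper":255},{"dp":[-120,-90,90],"roll":0,"gripper":255},{"dp":[-220,-90,160],"roll":0,"gripper":255},{"dp":[-220,-90,160],"roll":0,"gripper":255}]'; python3 -m crank '[{"dp":[-80,0,100],"roll":0,"gripper":255},{"dp":[-80,0,100],"roll":0,"gripper":255},{"dp":[-80,0,100],"roll":0,"gripper":255},{"dp":[-80,0,100],"roll":0,"gripper":255},{"dp":[-80,0,100],"roll":0,"gripper":255},{"dp":[-80,0,100],"roll":0,"gripper":255}]'
python3 - <<'E'
from h import *
s=ctrl.sense();print(s['time_s'],fx(s['eef_pos']),s['force'])
ims=[]
for n,x0,y0,w,h,K in[('top',240,170,100,75,6)]:
    p=eyes.capture(n)
    im=cv2.resize(p['color'][y0:y0+h,x0:x0+w],None,fx=K,fy=K,interpolation=cv2.INTER_CUBIC)
    for X in [(0,50,118),(0,150,118),(38,0,146),(-38,0,146)]:
        cv2.circle(im,tuple(np.int32((proj(p,np.r_[S+X[0]*ex+X[1]*ey,X[2]])+.5-[x0,y0])*K)),4,(255,0,0),1)
    cv2.imwrite('pics/c5.png',cv2.cvtColor(im,cv2.COLOR_RGB2BGR))
    for l,z in(('wing_tip',132),('nut_centre',132),('guide_end',110),('jug',0),('tin',0),('candle',0)):
        print(l,[(fx(atz(p,d['centre'],z)).round(),round(d['confidence'],2)) for d in models.spot_point(p,l)[:4]], [atz(p,d['centre'],z).round() for d in models.spot_point(p,l)[:1]])
E
```

```text
time_s: 11.25
eef_pos: [522.0, 100.5, 241.9]
ee_rot: [-0.7, 0.701, -0.095, 0.095]
force: [0.3, 1.4, 0.8]
grip_width: 0.001
time_s: 11.75
eef_pos: [473.3, 217.1, 242.0]
ee_rot: [-0.7, 0.701, -0.095, 0.095]
force: [-0.3, -1.4, 0.2]
grip_width: 0.001
11.75 [-192.30395335  220.92890557] [-0.26056629 -1.35185138  0.18313864]
wing_tip [(array([-214., -386.]), 0.83), (array([-49., 265.]), 0.72), (array([42., -2.]), 0.57)] [array([ 291., -363.,  132.])]
nut_centre [(array([-88., 257.]), 0.7), (array([2., 6.]), 0.66), (array([-266., -371.]), 0.58)] [array([584., 224., 132.])]
guide_end [(array([-217., -178.]), 0.95), (array([  4., 152.]), 0.9), (array([-114.,  406.]), 0.66)] [array([ 344., -161.,  110.])]
jug [(array([   1., -177.]), 0.94)] [array([ 554., -218.,    0.])]
tin [(array([112., -75.]), 0.7)] [array([ 689., -149.,    0.])]
candle [(array([129.,  35.]), 0.71)] [array([734., -48.,   0.])]
```

View pics/c5.png

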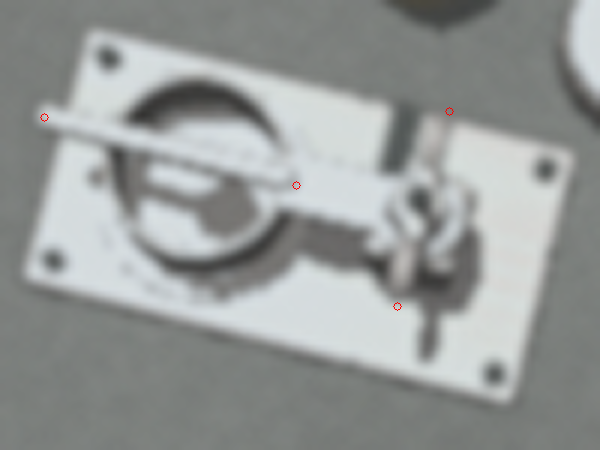

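The top crop shows the guide lying on both of its markers, with the end at (42,117). The wings run from (435,115) to (398,290), within about 3° of the tight direction, and the tolerance is 8.6°. The jug and tin read as at the start. The candle reads (734,-48) against (733,-37) and (738,-49) at the start, which is within network scatter. Handing in.

```bash
python3 -m crank '[{"dp":[0,0,0],"roll":0,"gripper":255},{"dp":[0,0,0],"roll":0,"gripper":255},{"dp":[0,0,0],"roll":0,"gripper":255}]'; python3 -c "
from rig import ctrl
print(ctrl.finish_job())"
```

```text
time_s: 12.65
eef_pos: [473.1, 217.6, 242.2]
ee_rot: [-0.701, 0.701, -0.095, 0.095]
force: [-0.1, -0.2, -0.6]
grip_width: 0.005
the job is handed in; nothing more can be done
None
```

The wick guide is at its stop over the mould, the wing nut is tight, and I handed the job in at about 12.7 s; no verdict was reported. I worked on the small grey fixture, using shut fingers and pushing only. The guide needed one sweep of about 0.74 rad. The nut needed two clockwise strokes, one on each wing, about 4.4 rad in total.

**Last checks:**
- **Guide:** it met its stop with about 7 N, and in the final top view it lies on the zero line.
- **Nut:** it met its stop with about 15 N, well above its friction. The wings look about 3° (0.05 rad) from fully tight, against 0.15 rad allowed; that was read by eye from a blurry crop, good to about 2°.
- **Bystanders:** the jug and tin read where they started. The candle reads 11 mm off its first top-view reading but only 4 mm off its first side-view one. I put that down to network scatter, since the arm never went near it.
- **Robot:** the fingers were clear of everything at hand-in.

**Problems along the way:** one move was refused because its rows had no "roll" value, and nothing moved. The wrist camera view was mostly blocked by the gripper, so I relied on the top and side cameras.

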